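Log the rack and show the long tube's foot to the reader

TASK

Take the stick scanner from its cup, hold it still for a second with its nose about 5 cm above the middle of the rack's bar-code label, looking straight at it, and put it back standing in its cup. Then draw the longest tube out of the rack by its cap and finish holding it still in the air in front of the leaning reader, foot towards the middle of the glass, about 4 cm off it, and tube square to the glass; do not put it down or let go, and do not let it touch the reader. Leave the other tubes in their places and do not disturb the other things on the bench.

Things in the scene. Friction and masses are not known exactly. Their poses are not given: they have to be found in the camera images.
- label (a point): Centre of the white bar-code label (34 x 56 mm, facing straight up) on the low front ledge of the white tube rack; the ledge's top is 20 mm above the table. Label on the rack: 48 mm from the nearer row of holes.
- rack: White tube rack, fixed to the table: x 130 mm deep, y 156 mm wide, upper hole plate's top 62 mm above the table. Origin: on the table, under the middle; z up, its ledge and label (at -37 mm) on its -x side. Square holes, 17 to 18 mm wide, at x = 11 and 45 mm, y = -51, -17, 17 and 51 mm; tubes go in straight from above and stand on a floor 6 mm above the table.
- long_tube: The longest tube in the rack: clear, 16 mm across, 130 mm long including its dark red cap (20 mm across, the topmost 24 mm); 20 to 45 g. It stands loose in one of the holes; its cap's top is 136 mm above the table, 38 mm higher than any other tube. Origin: middle of its flat foot; z runs along the tube from foot to cap; round, so its turn about z does not matter.
- long_tube_cap (a point): A point on the long tube's axis in the middle of its cap, 118 mm from the foot: where to grip it.
- scanner: Stick scanner, 146 mm long, 0.10 to 0.17 kg, standing nose down in its cup. Origin: middle of its flat nose, where it looks out, along its own -z; z runs along the stick to its tail. The black nose is round, 34 mm across, up to 52 mm from the origin; above that the grey body is 36 mm (x) by 24 mm (y): grip across y, about 115 mm from the origin.
- cup: The scanner's white cup, fixed to the table: round, 46 mm high, bore about 44 mm across, its inner floor 6 mm above the table; foot disc 80 mm across. Origin: on the table, on its axis; z up.
- reader_head: Head of the tube-foot reader, a white box 84 x 84 x 44 mm on a fixed grey stand. Origin: centre of its round dark glass, 105 mm above the table; z points straight out of the glass, square to it: up and, leaning 30 degrees from vertical, towards the stand's front (roughly towards the robot). x lies in the glass, up the slope; y is level.
- reader: Grey stand of the reader, fixed to the table: foot plate 130 x 110 mm, carries the head. Origin: on the table, straight below the glass centre; -x is its front.
- jar: Screw-top jar, 56 mm across, 65 mm high, loose bystander; origin under its middle.
- beaker: Glass beaker, 68 mm across, 85 mm high, loose bystander; origin under its middle.
- dish: Flat round dish, 60 mm across, 16 mm high, loose bystander; origin under its middle.
- bottle: Bottle, 60 mm across, 150 mm high, loose bystander; origin under its middle.
- tube_a: Shorter tube in the rack, to be left alone: same make as the long one, 16 mm across, cap 20 mm across, 92 mm long; origin: middle of its foot; z towards its cap.
- tube_b: Shorter tube in the rack, to be left alone: same make as the long one, 16 mm across, cap 20 mm across, 92 mm long; origin: middle of its foot; z towards its cap.
- tube_c: Shorter tube in the rack, to be left alone: same make as the long one, 16 mm across, cap 20 mm across, 84 mm long; origin: middle of its foot; z towards its cap.
- tube_d: Shorter tube in the rack, to be left alone: same make as the long one, 16 mm across, cap 20 mm across, 92 mm long; origin: middle of its foot; z towards its cap.
- tube_e: Shorter tube in the rack, to be left alone: same make as the long one, 16 mm across, cap 20 mm across, 84 mm long; origin: middle of its foot; z towards its cap.
Mind the look-alikes: they are no part of the job. What is shaped like the reader but yellow is not meant. What is shaped like the long_tube but turquoise is not meant.

How it is judged:
By the outcome, as a careful person would: the job done as asked, in the order asked, and still so for the second after the job is handed in, while the arm keeps its last pose, push and grip.
It also fails if it takes over 50 s, if anything falls off the work surface, if the arm or the gripper's body presses on something with over 40 N, if the wrist force passes 120 N, or if a joint passes its speed limit or range.

ROBOT

A 7-joint arm with a two-finger parallel gripper is mounted at the origin on the work surface. World frame = base frame: x ahead of the robot, y to its left, z up, the work surface at z = 0. Lengths are in m, angles in rad, forces in N, time in s.
With the tool pointing down it reaches from about 0.375 to 0.925 m from the base axis. Payload 3.1 kg.
Tool frame: the origin (TCP) lies midway between the tips of the shut fingers; the grasp point (between the pads) lies 19 mm behind it; x points along the fingers, y is the direction in which the jaws open and shut, and the axes are right-handed (so a half turn about x gives the same grasp; the last joint's range is limited). The gripper opens to 85 mm and grips with 20 to 120 N. Pads are 22 mm wide; open, the fingers measure 114 mm over their backs; the gripper's body (76 mm by 85 mm) begins 54 mm behind the grasp point. The pads swing forward as they close: fully open they stand 13 mm farther back than shut.
Start: joints at [1.21, 0.383, 0.044, 1.598, -0.018, 1.161, -0.05], TCP at [0.169, -0.628, 0.231] pointing down, gripper open.
Joint ranges: [-2.61, 2.61], [-0.41, 2.15], [-1.48, 1.57], [0, 2.5], [-1.57, 4.71], [0.05, 1.97], [-2.85, 2.85]. Speed limits (rad/s): [2.79, 2.79, 3.14, 3.14, 3.14, 3.14, 3.14].

INTERFACE

Orientations are given as a unit quaternion [x, y, z, w].
In Python, from bench import sense, read_camera, close_job gives the robot as it stands.
- The arm moves only by the shell command python3 -m jog 'ROWS' [FORCE]. ROWS is a JSON object of lists of equal length, an entry for each row: "delta_rot": the turn, a rotation vector about the world's x, y, z in degrees, a list of three; "travel": the shift along the world's x, y, z in m, a list of three; "gripper": the opening, from 0 (shut) to 1 (fully open). A call has 1 to 10 rows; each row is the pose to reach, as a shift and turn from the pose commanded when the call began; what a row does not reach only later rows make up. A row lasts 1/8 s, in which the tool goes at most 62.5 mm and 10.7 degrees, less where a joint would pass 70% of its speed; a pose out of reach is approached as far as the arm can. A call with a gripper value outside its range is refused whole. The fingers move at their own pace and stop on an object; FORCE is the grip in N (left out, the last holds). Time passes only in rows, so rows that repeat a pose let the fingers close. It gives the time, the measured TCP pose, the force and the opening at its end, in the units of the state.
- sense(): the state, without advancing time (a new reading comes with each control period).
- read_camera(name): name is "side" or "top" or "wrist"; returns a dict with "img" (420x560x3 uint8, blue, green, red), "depth" (420x560 float32, m along the optical axis (not along the pixel's ray), 0 where there is no reading), "vertical_fov" (degrees; the focal length in pixels is half the picture's height over the tangent of half this angle, whatever the lens; pixels are square), "cx", "cy" (the principal point, pixels), "R" (3x3) and "t" (3): a world point X has camera coordinates R X + t. Camera axes: x right, y down, z forward; pixel columns grow to the right and rows downward; lengths in m; the calibration is good to about 2 mm. A picture is of the moment at which its call begins.
- close_job(): hands the job in, once; it reports no verdict.
The state is a dict: "t": time; "q": joint angles; "joint_velocities": joint speeds; "tau": joint torques, N m; "eef_pos": TCP position; "ee_rot": TCP orientation; "wrist_force": force on the tool from outside, world axes, zero at the start; "wrist_torque": the same for the moment, N m; "finger_gap": opening from 0.0 (shut) to 1.0 (fully open).
Only numpy, scipy, OpenCV 4.12 (cv2) and the standard library are available. Lean on these libraries where they do the work, as an engineer would, in place of code of your own. Each camera call takes 0.05 s, during which the arm holds its last target.

## Working session

There is one attempt and no reset: what is moved stays moved. The work goes in short steps, Python scripts to look and compute and a shell command to move; the robot and the scene stay as the last step left them, time stands still between calls to the robot, and variables do not carry over. Pictures are saved under pics/ and viewed, and the job is handed in when it is done.

```bash
ls; mkdir -p pics; cat > h.py <<'E'
import numpy as np, cv2, pickle
from bench import sense, read_camera
def snap(name,fn):
    c=read_camera(name); cv2.imwrite(f'pics/{fn}.png',c['img']); pickle.dump(c,open(f'{fn}.pkl','wb')); return c
def load(fn): return pickle.load(open(f'{fn}.pkl','rb'))
def f(c): return c['img'].shape[0]/2/np.tan(np.radians(c['vertical_fov'])/2)
def ray(c,u,v):
    d=np.array([(u-c['cx'])/f(c),(v-c['cy'])/f(c),1]); R=np.array(c['R']);t=np.array(c['t'])
    return -R.T@t, R.T@d
def px_z(c,u,v,z):
    o,d=ray(c,u,v); return o+d*(z-o[2])/d[2]
def px_d(c,u,v,w=1):
    D=c['depth'][v-w:v+w+1,u-w:u+w+1]; D=D[D>0]; o,d=ray(c,u,v); return o+d*np.median(D)
def proj(c,X):
    p=np.array(c['R'])@np.array(X)+np.array(c['t']); return p[:2]/p[2]*f(c)+[c['cx'],c['cy']]
def crop(fn,u0,v0,u1,v1,k,out):
    i=cv2.imread(f'pics/{fn}.png')[v0:v1,u0:u1]; cv2.imwrite(f'pics/{out}.png',cv2.resize(i,None,fx=k,fy=k,interpolation=cv2.INTER_CUBIC))
E
python3 - <<'E'
from h import *
for n in ['side','top','wrist']:
    c=snap(n,n+'0'); print(n,c['vertical_fov'],c['cx'],c['cy'],-np.array(c['R']).T@c['t'])
print(sense())
E
```

```text
pics
side 54.67327615647268 285.71364079140716 201.9416781044486 [0.43643903 0.71641843 0.74184333]
top 53.41588140210307 274.3207531254396 212.47986005281962 [ 0.30426731 -0.04575186  1.3521903 ]
wrist 71.99865911443729 279.58151545341406 208.1521346955266 [ 0.24431339 -0.60773527  0.3732881 ]
{'t': 0.15, 'q': array([ 1.21020496,  0.383648  ,  0.04383213,  1.59921974, -0.01790823,
        1.16119786, -0.04987241]), 'joint_velocities': array([ 0.00166049, -0.00316815,  0.00014183, -0.00481603, -0.00106477,
       -0.00136632,  0.00025361]), 'tau': array([ 2.14474305e-03, -4.34053123e+01,  1.02692742e+00, -2.49978429e+01,
        1.07753277e-02,  7.27748615e-03, -8.15688509e-06]), 'eef_pos': array([ 0.16867425, -0.62696444,  0.23017208]), 'ee_rot': array([-0.7008767 , -0.09340695,  0.70113524, -0.0919585 ]), 'wrist_force': array([ 0.6801775 , -0.20255588, -0.08536879]), 'wrist_torque': array([ 0.01669689, -0.01398033,  0.02829138]), 'finger_gap': 0.9976965725343092}
```

View pics/top0.png

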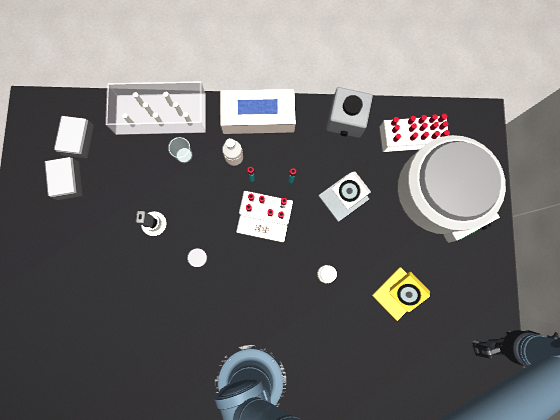

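View pics/side0.png

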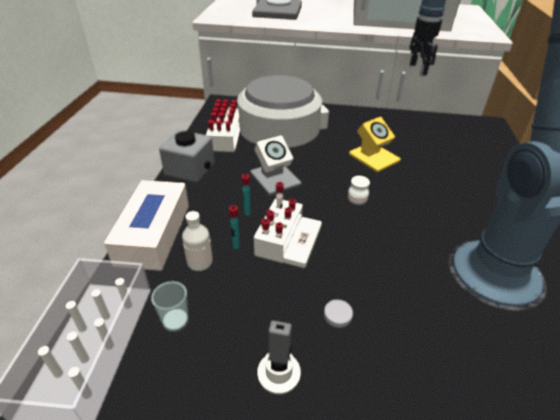

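View pics/wrist0.png

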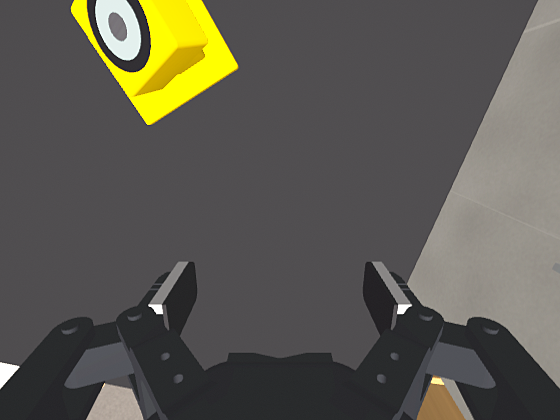

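The top view shows the scanner in its cup at about (150,222), the rack at (265,215), the white reader at (347,192) and the yellow look-alike at (405,294). Two turquoise tubes stand outside the rack, at (250,172) and (293,173). I'll enlarge these areas.

```bash
python3 - <<'E'
from h import *
crop('top0',225,160,305,250,7,'c_rack'); crop('top0',120,190,220,275,7,'c_cup'); crop('side0',220,160,330,270,5,'c_srack');crop('top0',310,160,390,230,7,'c_reader');crop('side0',240,300,320,400,6,'c_scup')
E
```

```text
(no output)
```

View pics/c_rack.png

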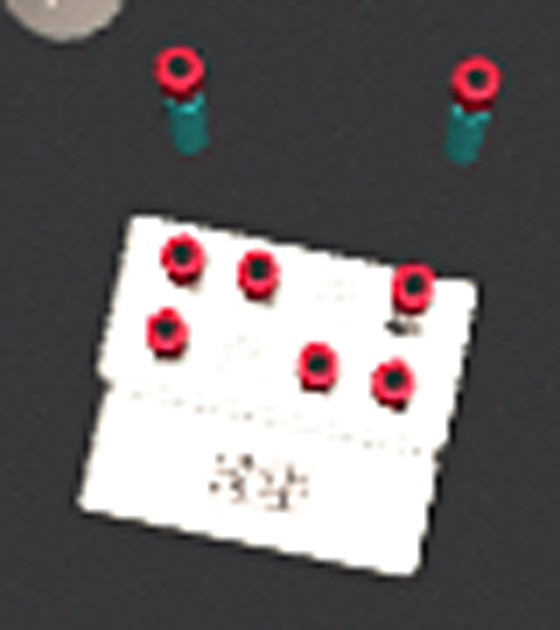

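View pics/c_srack.png

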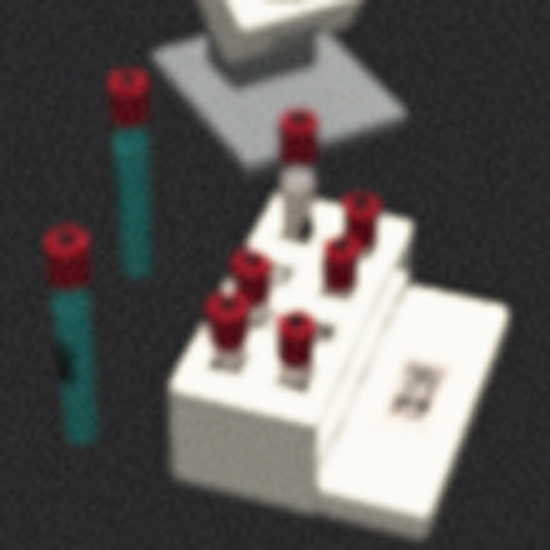

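View pics/c_cup.png

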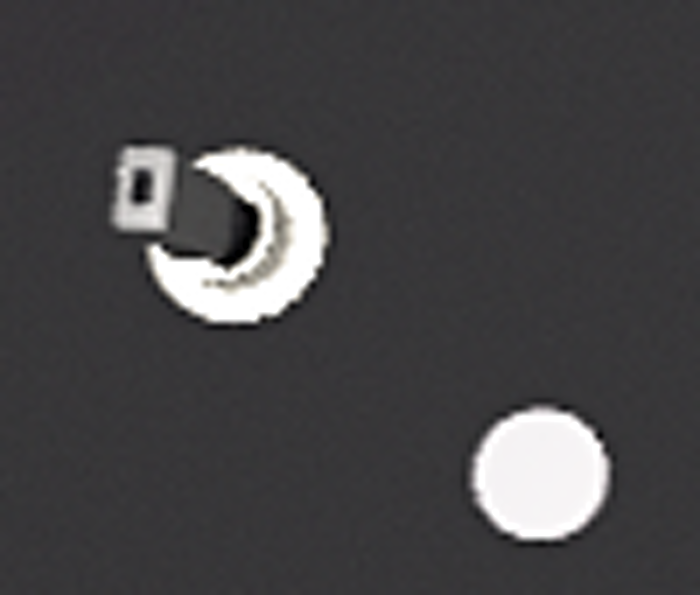

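View pics/c_reader.png

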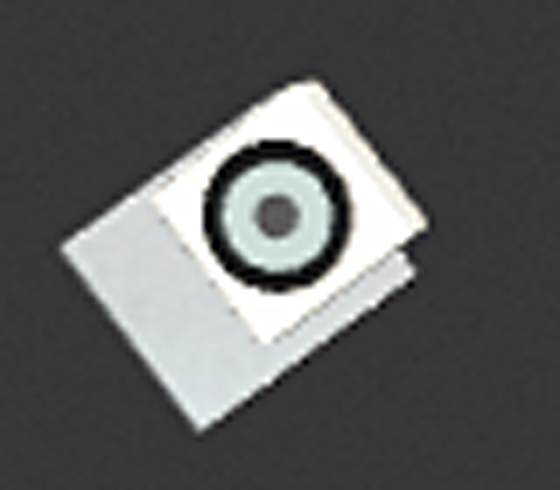

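View pics/c_scup.png

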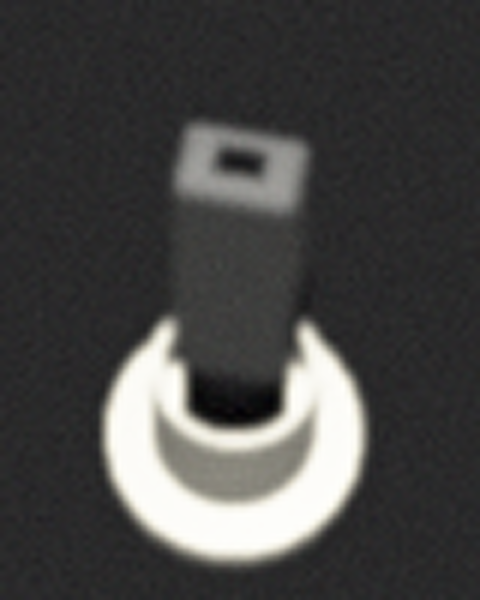

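Long-tube candidates in the top view are the clear tube in the rack at (284,201), side (279,184), and the turquoise ones at (250,170) and (293,172), side (234,207) and (246,177). The clear tube in the rack's far-right hole is the one meant: its cap stands well above its neighbours, its body is clear, and the c_srack crop confirms it. Next I'll work out the positions.

```bash
python3 - <<'E'
from h import *
np.set_printoptions(precision=4,suppress=True)
t=load('top0'); s=load('side0')
def tc(u0,v0,k,x,y): return u0+(x+.5)/k-.5, v0+(y+.5)/k-.5
T=lambda u0,v0,k,x,y,z: px_z(t,*tc(u0,v0,k,x,y),z)
S=lambda u0,v0,k,x,y,z: px_z(s,*tc(u0,v0,k,x,y),z)
print('tail top',T(120,190,7,144,188,.152),'side',S(240,300,6,243,168,.152))
print('tail corners', [T(120,190,7,x,y,.152)[:2] for x,y in [(120,146),(177,148),(165,230),(111,226)]])
print('tail corners side', [S(240,300,6,x,y,.152)[:2] for x,y in [(188,122),(310,146),(296,214),(174,190)]])
print('cup foot L,R,T,B', T(120,190,7,148,235,.004),T(120,190,7,328,235,.004),T(120,190,7,238,325,.004),T(120,190,7,240,147,.004))
print('long cap top',T(225,160,7,413,287,.136),'side',S(220,160,5,299,120,.136))
print('label',T(225,160,7,259,480,.02),'side',S(220,160,5,416,391,.02))
print('front corners',T(225,160,7,80,507,.02),T(225,160,7,415,577,.02),'rear', T(225,160,7,130,215,.062),T(225,160,7,478,283,.062))
print('glass',T(310,160,7,277,215,.105))
print('foot pl', T(310,160,7,62,247,.005),T(310,160,7,200,432,.005),T(310,160,7,415,270,.005))
for n,(x,y) in dict(a=(182,258),b=(258,273),c=(166,332),d=(318,367),e=(394,384)).items(): print(n,T(225,160,7,x,y,.098))
print('side glass', px_z(s,275,150.5,.105))
# depth points around glass
for (u,v) in [(349,191),(340,190),(355,185),(349,180),(346,200)]: print(px_d(t,u,v))
E
```

```text
tail top [0.4812 0.3279 0.152 ] side [0.4836 0.3294 0.152 ]
tail corners [array([0.4986, 0.3391]), array([0.4983, 0.3155]), array([0.4639, 0.318 ]), array([0.465 , 0.3403])]
tail corners side [array([0.501, 0.317]), array([0.4661, 0.3197]), array([0.4672, 0.3415]), array([0.5013, 0.339 ])]
cup foot L,R,T,B [0.4811 0.3705 0.004 ] [0.483  0.2875 0.004 ] [0.4402 0.3262 0.004 ] [0.5234 0.3309 0.004 ]
long cap top [ 0.541  -0.0872  0.136 ] side [ 0.5449 -0.087   0.136 ]
label [ 0.4717 -0.022   0.02  ] side [ 0.4742 -0.0236  0.02  ]
front corners [0.4574 0.0596 0.02  ] [ 0.4287 -0.0944  0.02  ] rear [0.5854 0.0385 0.062 ] [ 0.558  -0.1189  0.062 ]
glass [ 0.584  -0.2886  0.105 ]
foot pl [ 0.5885 -0.2063  0.005 ] [ 0.5019 -0.2712  0.005 ] [ 0.5815 -0.3731  0.005 ]
a [0.5589 0.0128 0.098 ]
b [ 0.553  -0.0206  0.098 ]
c [0.5259 0.0188 0.098 ]
d [ 0.512  -0.0477  0.098 ]
e [ 0.5053 -0.081   0.098 ]
side glass [ 0.5863 -0.2857  0.105 ]
[ 0.5817 -0.2881  0.1051]
[ 0.5867 -0.2624  0.094 ]
[ 0.5976 -0.3037  0.1196]
[ 0.6136 -0.2863  0.1159]
[ 0.556  -0.2811  0.0924]
```

```bash
python3 - <<'E'
from h import *
from scipy.spatial.transform import Rotation as R
np.set_printoptions(precision=4,suppress=True)
M=R.from_quat(sense()['ee_rot']).as_matrix(); print(M)
# plane fit of reader head, top depth
t=load('top0'); P=[]
for v in range(182,202):
  for u in range(340,360):
    P.append(px_d(t,u,v,0))
P=np.array(P); P=P[np.isfinite(P).all(1)&(P[:,2]>.08)]
A=np.c_[P[:,:2],np.ones(len(P))]
for _ in range(3):
    k=np.linalg.lstsq(A,P[:,2],rcond=None)[0]; r=P[:,2]-A@k; m=abs(r)<max(2*r.std(),.002); A=A[m];P=P[m]
n=np.array([-k[0],-k[1],1]);n/=np.linalg.norm(n); print(n,r.std(),len(P),np.degrees(np.arccos(n[2])))
E
```

```text
[[-0.0006  0.2599 -0.9656]
 [ 0.002  -0.9656 -0.2599]
 [-1.     -0.0021  0.0001]]
[-0.297   0.4051  0.8647] 0.0024457965830922213 357 30.15371163921791
  return _methods._mean(a, axis=axis, dtype=dtype,
  ret = ret.dtype.type(ret / rcount)
```

```bash
python3 -m jog '{"travel":[[0.01,0.02,0.05],[0.03,0.05,0.09],[0.06,0.09,0.12],[0.09,0.135,0.13],[0.12,0.18,0.13],[0.15,0.225,0.13],[0.18,0.27,0.13],[0.21,0.315,0.13],[0.245,0.365,0.13],[0.28,0.41,0.13]],"delta_rot":[[0,0,10],[0,0,20],[0,0,30],[0,0,40],[0,0,50],[0,0,60],[0,0,70],[0,0,80],[0,0,90],[0,0,100]],"gripper":[1,1,1,1,1,1,1,1,1,1]}'
python3 -m jog '{"travel":[[0,0.05,0],[0.01,0.105,0],[0.01,0.16,0],[0.02,0.215,0],[0.02,0.27,-0.01],[0.03,0.325,-0.03],[0.03,0.38,-0.05],[0.03,0.435,-0.07],[0.033,0.49,-0.09],[0.033,0.54,-0.1]],"delta_rot":[[0,0,7],[0,0,14],[0,0,21],[0,0,28],[0,0,35],[0,0,42],[0,0,49],[0,0,55],[0,0,59],[0,0,61]],"gripper":[1,1,1,1,1,1,1,1,1,1]}'
```

```text
t: 1.4
eef_pos: [0.4495, -0.2157, 0.3612]
ee_rot: [0.378, 0.598, -0.378, 0.598]
wrist_force: [0.5, -0.5, -1.0]
finger_gap: 0.998
t: 2.65
eef_pos: [0.4814, 0.3233, 0.2595]
ee_rot: [0.024, 0.707, -0.024, 0.706]
wrist_force: [0.7, -0.8, 0.8]
finger_gap: 1.001
```

```bash
python3 - <<'E'
from h import *
from scipy.spatial.transform import Rotation as R
np.set_printoptions(precision=4,suppress=True)
c=snap('wrist','w1'); s=sense(); print(R.from_quat(s['ee_rot']).as_matrix(), s['eef_pos'],s['q'])
cup=[.482,.3285]
for z in (.152,.046,.004): print(proj(c,[*cup,z]))
E
```

```text
[[-0.0047  0.0574  0.9983]
 [ 0.0075  0.9983 -0.0573]
 [-1.      0.0072 -0.0052]] [0.4777 0.3318 0.2589] [ 0.0924  0.3738 -0.9386  1.7012  0.3092  1.2261  0.5948]
[286.636  205.9842]
[284.8082 180.8967]
[284.3367 174.426 ]
```

View pics/w1.png

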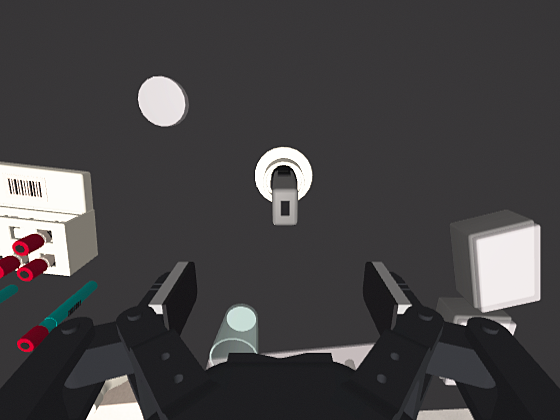

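```bash
python3 - <<'E'
from h import *
np.set_printoptions(precision=4,suppress=True)
for i in range(3):
    c=snap('wrist','w2'); s=sense(); print(s['t'],s['eef_pos'],abs(s['joint_velocities']).max(), -np.array(c['R']).T@c['t'])
crop('w2',235,130,335,240,5,'c_w2')
E
```

```text
2.75 [0.4776 0.3291 0.2597] 0.06395395391309174 [0.4001 0.3343 0.4026]
2.8 [0.4792 0.3259 0.2601] 0.05642910496767578 [0.4001 0.3321 0.4034]
2.85 [0.4807 0.3234 0.2605] 0.04365133994019637 [0.4015 0.3296 0.4037]
```

View pics/c_w2.png

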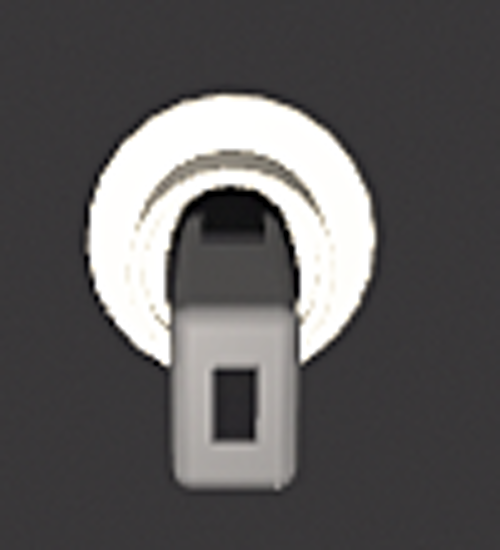

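```bash
python3 - <<'E'
from h import *
np.set_printoptions(precision=4,suppress=True)
c=load('w2')
print('tail',px_z(c,281.7,209.3,.152),'cup',px_z(c,281.3,177.3,.005))
print(sense()['eef_pos'])
E
```

```text
tail [0.4827 0.3268 0.152 ] cup [0.4831 0.3274 0.005 ]
[0.4807 0.3234 0.2605]
```

```bash
python3 -m jog '{"travel":[[0,0.002,-0.02],[0.001,0.004,-0.05],[0.001,0.0055,-0.08],[0.001,0.0055,-0.11],[0.001,0.0055,-0.135],[0.001,0.0055,-0.15],[0.001,0.0055,-0.157],[0.001,0.0055,-0.159],[0.001,0.0055,-0.159]],"delta_rot":[[0,0,-1],[0,0,-1],[0,0,-1],[0,0,-1],[0,0,-1],[0,0,-1],[0,0,-1],[0,0,-1],[0,0,-1]],"gripper":[1,1,1,1,1,1,1,1,1]}' 40
python3 - <<'E'
from h import *
snap('side','s2'); print(sense()['eef_pos']); crop('s2',230,260,330,400,4,'c_s2')
E
```

```text
t: 3.98
eef_pos: [0.4834, 0.3282, 0.1031]
ee_rot: [0.031, 0.706, -0.03, 0.707]
wrist_force: [0.1, 0.5, 0.1]
finger_gap: 1.001
[0.48346045 0.32835109 0.10318478]
```

View pics/c_s2.png

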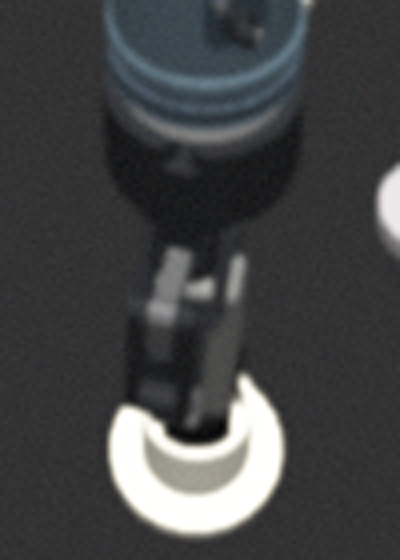

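The fingers straddle the stick and the gripper is centred over the cup, at (195,430) in the crop. I'll close.

```bash
python3 -m jog '{"travel":[[0,0,0],[0,0,0],[0,0,0],[0,0,0],[0,0,0],[0,0,0],[0,0,0],[0,0,0]],"delta_rot":[[0,0,0],[0,0,0],[0,0,0],[0,0,0],[0,0,0],[0,0,0],[0,0,0],[0,0,0]],"gripper":[0.1,0.1,0.1,0.1,0.1,0.1,0.1,0.1]}' 40
python3 -m jog '{"travel":[[0,0,0.01],[0,0,0.025],[0,0,0.045],[0,0,0.065],[0,0,0.08],[0,0,0.09],[0,0,0.095],[0,0,0.095]],"delta_rot":[[0,0,0],[0,0,0],[0,0,0],[0,0,0],[0,0,0],[0,0,0],[0,0,0],[0,0,0]],"gripper":[0.1,0.1,0.1,0.1,0.1,0.1,0.1,0.1]}'
python3 - <<'E'
from h import *
from scipy.spatial.transform import Rotation as R
np.set_printoptions(precision=4,suppress=True)
snap('side','s3'); snap('top','t3'); s=sense();print(s['eef_pos'],R.from_quat(s['ee_rot']).as_matrix()[:,0]); crop('s3',230,220,330,370,4,'c_s3')
E
```

```text
t: 5.03
eef_pos: [0.4831, 0.328, 0.1025]
ee_rot: [0.031, 0.706, -0.03, 0.707]
wrist_force: [0.8, 0.8, 1.9]
finger_gap: 0.273
t: 6.02
eef_pos: [0.4829, 0.3277, 0.1973]
ee_rot: [0.03, 0.706, -0.031, 0.706]
wrist_force: [0.8, -0.1, -0.9]
finger_gap: 0.28
[0.4825 0.3274 0.1966] [-0.0011 -0.0008 -1.    ]
```

View pics/c_s3.png

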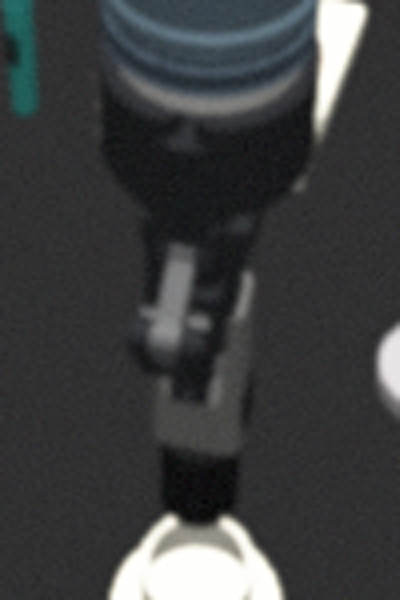

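```bash
python3 - <<'E'
from h import *
np.set_printoptions(precision=2,suppress=True)
s=load('s3')
for z in (.1006,.1526,.2156): print(z,(proj(s,[.4825,.3275,z])-[230,220])*4)
print([ (proj(s,[.4825+a,.3275,.1526])-[230,220])*4 for a in(-.018,.018)])
E
python3 - <<'E'
import cv2
i=cv2.imread('pics/s3.png')[290:360,255:305]
cv2.imwrite('pics/c_s3b.png',cv2.resize(cv2.convertScaleAbs(i,alpha=3),None,fx=8,fy=8,interpolation=2))
E
```

```text
0.1006 [201.71 494.87]
0.1526 [203.56 425.93]
0.2156 [206.05 332.83]
[array([246.47, 431.47]), array([160.85, 420.41])]
```

View pics/c_s3b.png

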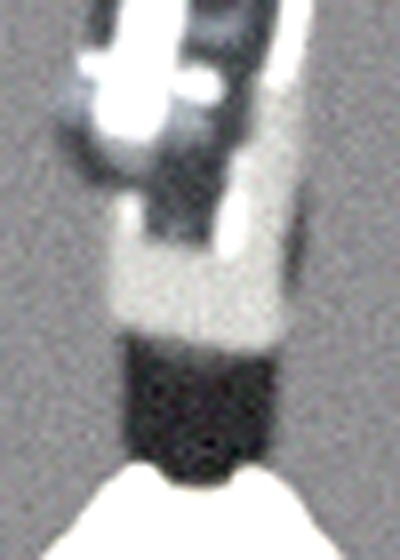

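```bash
python3 -m jog '{"travel":[[0,-0.015,0.005],[-0.001,-0.045,0.01],[-0.003,-0.09,0.01],[-0.004,-0.14,0.01],[-0.006,-0.19,0.01],[-0.007,-0.235,0.01],[-0.008,-0.275,0.01],[-0.009,-0.31,0.005],[-0.01,-0.335,-0.005],[-0.01,-0.345,-0.015]],"delta_rot":[[0,0,0],[0,0,0],[0,0,0],[0,0,0],[0,0,0],[0,0,0],[0,0,0],[0,0,0],[0,0,0],[0,0,0]],"gripper":[0.1,0.1,0.1,0.1,0.1,0.1,0.1,0.1,0.1,0.1]}'
python3 -m jog '{"travel":[[0,-0.004,-0.009],[0,-0.0055,-0.014],[0,-0.0055,-0.016],[0,-0.0055,-0.016],[0,-0.0055,-0.016],[0,-0.0055,-0.016]],"delta_rot":[[0,0,0],[0,0,0],[0,0,0],[0,0,0],[0,0,0],[0,0,0]],"gripper":[0.1,0.1,0.1,0.1,0.1,0.1]}'
python3 - <<'E'
from h import *
from scipy.spatial.transform import Rotation as R
np.set_printoptions(precision=4,suppress=True)
snap('side','s4'); snap('wrist','w4'); s=sense();print(s['t'],s['eef_pos'],R.from_quat(s['ee_rot']).as_matrix()[:,0],abs(s['joint_velocities']).max()); crop('s4',240,130,340,270,4,'c_s4')
E
```

```text
t: 7.38
eef_pos: [0.4722, -0.02, 0.1818]
ee_rot: [0.031, 0.707, -0.032, 0.706]
wrist_force: [-0.3, 1.4, -0.8]
finger_gap: 0.272
t: 8.12
eef_pos: [0.4731, -0.0225, 0.1665]
ee_rot: [0.03, 0.706, -0.03, 0.707]
wrist_force: [-0.3, 0.1, -1.1]
finger_gap: 0.276
8.225 [ 0.473  -0.0226  0.1665] [ 0.0003 -0.0001 -1.    ] 0.002264756073682257
```

View pics/c_s4.png

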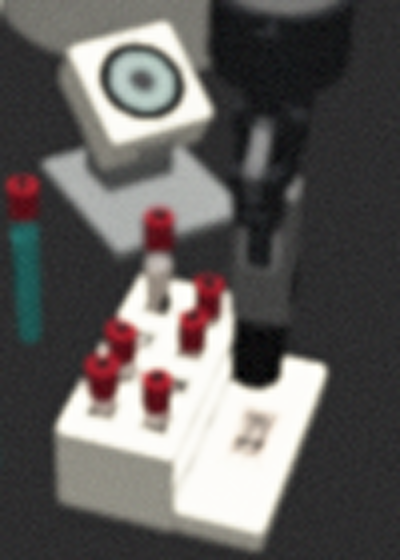

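View pics/w4.png

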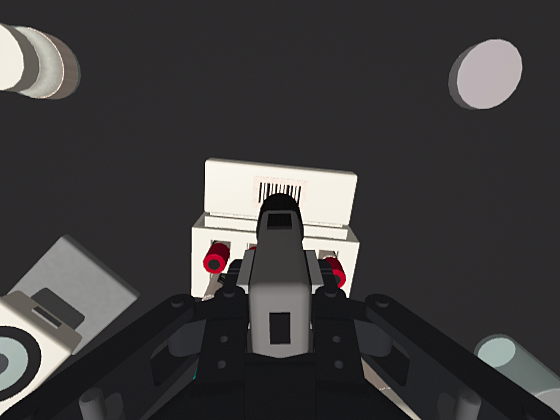

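```bash
python3 - <<'E'
from h import *
np.set_printoptions(precision=4,suppress=True)
w=load('w4');s=load('s4')
print('label',proj(w,[.473,-.0228,.02]),'barcode centre if label z .02', px_z(w,280,191,.02))
print('corners',px_z(w,207,158,.02),px_z(w,357,176,.02))
print('nose lower front edge', proj(w,[.473-.017,-.0226,.0705]), 'nose L/R',proj(w,[.473,-.0226+.017,.0705]),proj(w,[.473,-.0226-.017,.0705]))
print('side nose', (proj(s,[.473,-.0226,.0705])-[240,130])*4,(proj(s,[.473,-.0226+.017,.0705])-[240,130])*4, 'L/R', (proj(s,[.49,-.0226,.0705])-[240,130])*4,(proj(s,[.456,-.0226,.0705])-[240,130])*4)
crop('w4',200,145,365,245,4,'c_w4')
E
```

```text
label [280.3352 194.1201] barcode centre if label z .02 [ 0.4696 -0.0229  0.02  ]
corners [ 0.4295 -0.0925  0.02  ] [0.4607 0.0565 0.02  ]
nose lower front edge [278.9923 190.3695] nose L/R [300.1707 207.6414] [261.2751 210.8367]
side nose [257.1403 373.4931] [254.4312 392.217 ] L/R [229.6031 370.5676] [284.7597 376.4274]
```

View pics/c_w4.png

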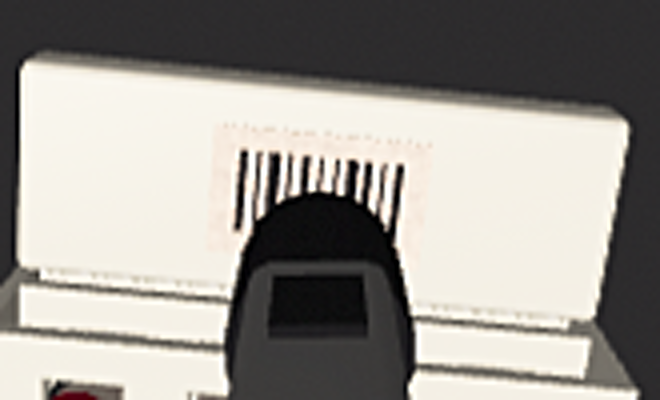

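```bash
python3 - <<'E'
from h import *
np.set_printoptions(precision=4,suppress=True)
w=load('w4')
a=px_z(w,200+212/4,145+125/4,.02);b=px_z(w,200+432/4,145+145/4,.02);print(a,b,np.linalg.norm(a-b)); m=(a+b)/2; print(m+.017*np.array([.983,-.183,0]))
print(px_z(w,280.5,193,.0705)+[.017,0,0])
E
```

```text
[ 0.4519 -0.0489  0.02  ] [0.4619 0.0066 0.02  ] 0.05634441524359615
[ 0.4736 -0.0243  0.02  ]
[ 0.4754 -0.0215  0.0705]
```

```bash
python3 -m jog '{"travel":[[-0.001,-0.002,0],[-0.001,-0.002,0],[-0.001,-0.002,0],[-0.001,-0.002,0],[-0.001,-0.002,0],[-0.001,-0.002,0],[-0.001,-0.002,0],[-0.001,-0.002,0],[-0.001,-0.002,0],[-0.001,-0.002,0]],"delta_rot":[[0,0,0],[0,0,0],[0,0,0],[0,0,0],[0,0,0],[0,0,0],[0,0,0],[0,0,0],[0,0,0],[0,0,0]],"gripper":[0.1,0.1,0.1,0.1,0.1,0.1,0.1,0.1,0.1,0.1]}'
python3 -m jog '{"travel":[[0,0,0],[0,0,0],[0,0,0],[0,0,0.01],[0.003,0.02,0.03],[0.006,0.06,0.04],[0.008,0.105,0.045],[0.009,0.15,0.045],[0.01,0.195,0.045],[0.01,0.24,0.045]],"delta_rot":[[0,0,0],[0,0,0],[0,0,0],[0,0,0],[0,0,0],[0,0,0],[0,0,0],[0,0,0],[0,0,0],[0,0,0]],"gripper":[0.1,0.1,0.1,0.1,0.1,0.1,0.1,0.1,0.1,0.1]}'
python3 -m jog '{"travel":[[0,0.04,0],[0,0.075,0],[0.001,0.098,0],[0.001,0.108,0],[0.001,0.1125,-0.005],[0.001,0.1125,-0.01],[0.001,0.1125,-0.015],[0.001,0.1125,-0.015]],"delta_rot":[[0,0,0],[0,0,0],[0,0,0],[0,0,0],[0,0,0],[0,0,0],[0,0,0],[0,0,0]],"gripper":[0.1,0.1,0.1,0.1,0.1,0.1,0.1,0.1]}'
python3 - <<'E'
from h import *
np.set_printoptions(precision=4,suppress=True)
snap('side','s5'); snap('wrist','w5'); s=sense();print(s['t'],s['eef_pos']); crop('s5',230,220,330,370,4,'c_s5')
w=load('w5'); print(proj(w,[.4825,.328,.046]))
E
```

```text
t: 9.48
eef_pos: [0.4719, -0.0247, 0.1663]
ee_rot: [0.03, 0.706, -0.03, 0.706]
wrist_force: [-1.2, 0.1, -1.4]
finger_gap: 0.275
t: 10.72
eef_pos: [0.4824, 0.2166, 0.2122]
ee_rot: [0.031, 0.706, -0.031, 0.707]
wrist_force: [0.6, -0.7, -1.6]
finger_gap: 0.278
t: 11.72
eef_pos: [0.4828, 0.3264, 0.1954]
ee_rot: [0.03, 0.707, -0.032, 0.706]
wrist_force: [0.0, 0.3, -0.6]
finger_gap: 0.273
11.825 [0.4831 0.3273 0.1962]
[281.7252 192.9804]
```

View pics/c_s5.png

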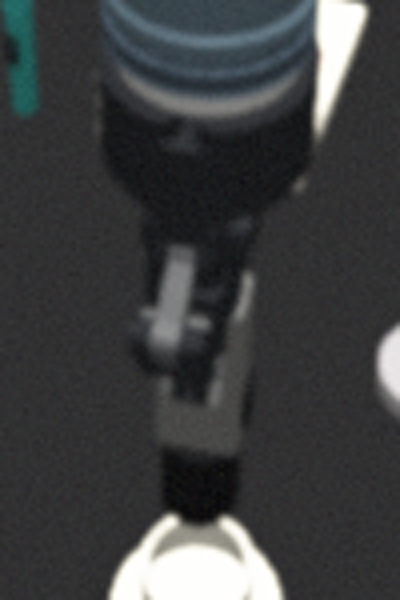

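View pics/w5.png

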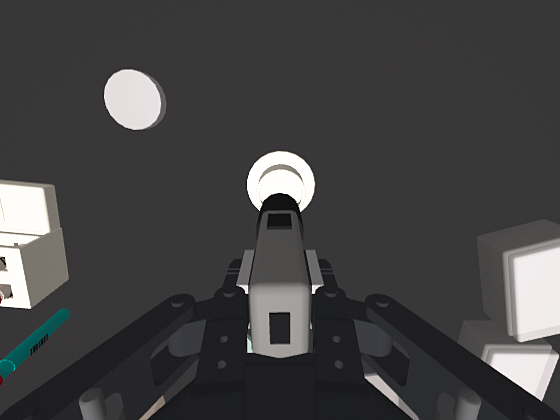

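```bash
python3 -m jog '{"travel":[[0,0,-0.01],[0,0,-0.025],[0,0,-0.04],[0,0,-0.055],[0,0,-0.07],[0,0,-0.082],[0,0,-0.089],[0,0,-0.0925],[0,0,-0.0925]],"delta_rot":[[0,0,0],[0,0,0],[0,0,0],[0,0,0],[0,0,0],[0,0,0],[0,0,0],[0,0,0],[0,0,0]],"gripper":[0.1,0.1,0.1,0.1,0.1,0.1,0.1,0.1,0.1]}'
```

```text
t: 12.95
eef_pos: [0.483, 0.328, 0.1038]
ee_rot: [0.031, 0.706, -0.03, 0.706]
wrist_force: [-0.9, -0.3, -1.1]
finger_gap: 0.276
```

```bash
python3 -m jog '{"travel":[[0,0,-0.001],[0,0,-0.001],[0,0,-0.001],[0,0,-0.001],[0,0,-0.001],[0,0,-0.001],[0,0,-0.001],[0,0,-0.001]],"delta_rot":[[0,0,0],[0,0,0],[0,0,0],[0,0,0],[0,0,0],[0,0,0],[0,0,0],[0,0,0]],"gripper":[0.1,0.1,0.5,0.8,1,1,1,1]}'
python3 -m jog '{"travel":[[0,0,0.01],[0,0,0.03],[0,0,0.06],[0,0,0.1],[0,0,0.14],[0,0,0.17],[0,0,0.18],[0,0,0.18]],"delta_rot":[[0,0,0],[0,0,0],[0,0,0],[0,0,0],[0,0,0],[0,0,0],[0,0,0],[0,0,0]],"gripper":[1,1,1,1,1,1,1,1]}'
python3 - <<'E'
from h import *
np.set_printoptions(precision=4,suppress=True)
snap('side','s6'); snap('wrist','w6'); s=sense();print(s['t'],s['eef_pos']); crop('s6',240,300,320,400,6,'c_s6')
E
```

```text
t: 13.95
eef_pos: [0.4829, 0.3278, 0.1027]
ee_rot: [0.03, 0.706, -0.031, 0.706]
wrist_force: [0.2, -0.3, -0.8]
finger_gap: 1.002
t: 14.95
eef_pos: [0.483, 0.3281, 0.2837]
ee_rot: [0.031, 0.706, -0.03, 0.707]
wrist_force: [0.3, -0.8, -0.2]
finger_gap: 0.999
15.05 [0.4823 0.3271 0.2815]
```

View pics/c_s6.png

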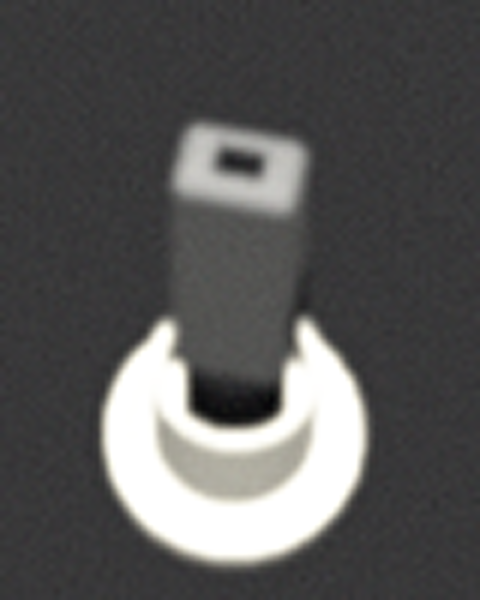

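View pics/w6.png

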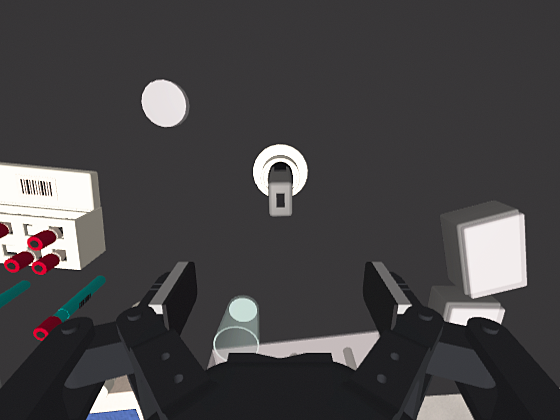

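```bash
python3 -m jog '{"travel":[[0.003,-0.02,0],[0.01,-0.065,0],[0.017,-0.115,0],[0.024,-0.165,0],[0.032,-0.22,0],[0.04,-0.275,0],[0.048,-0.325,0],[0.055,-0.37,-0.01],[0.058,-0.4,-0.02],[0.06,-0.415,-0.02]],"delta_rot":[[0,0,0],[0,0,0],[0,0,0],[0,0,0],[0,0,0],[0,0,0],[0,0,0],[0,0,0],[0,0,0],[0,0,0]],"gripper":[1,1,1,1,1,1,1,1,1,1]}'
python3 -m jog '{"travel":[[0,0,0],[0,0,0],[0,0,0],[0,0,0]],"delta_rot":[[0,0,0],[0,0,0],[0,0,0],[0,0,0]],"gripper":[1,1,1,1]}'
python3 - <<'E'
from h import *
np.set_printoptions(precision=4,suppress=True)
w=snap('wrist','w7'); s=sense();print(s['t'],s['eef_pos'],s['q']); crop('w7',220,130,360,250,5,'c_w7')
print(proj(w,[.5435,-.0872,.136]))
E
```

```text
t: 16.3
eef_pos: [0.5411, -0.0897, 0.26]
ee_rot: [0.032, 0.708, -0.031, 0.704]
wrist_force: [-0.3, 0.5, 0.2]
finger_gap: 1.0
t: 16.8
eef_pos: [0.543, -0.0859, 0.2632]
ee_rot: [0.03, 0.706, -0.03, 0.707]
wrist_force: [0.0, 0.2, -0.9]
finger_gap: 0.998
16.85 [ 0.543  -0.0863  0.2631] [ 0.7803  0.2541 -0.7996  1.774   0.1952  1.1947  1.4107]
[279.36   199.9291]
```

View pics/w7.png

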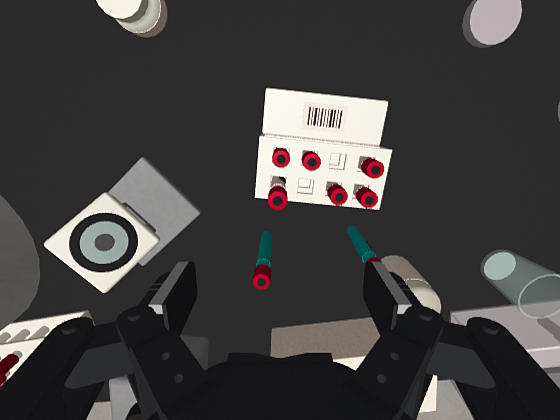

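View pics/c_w7.png

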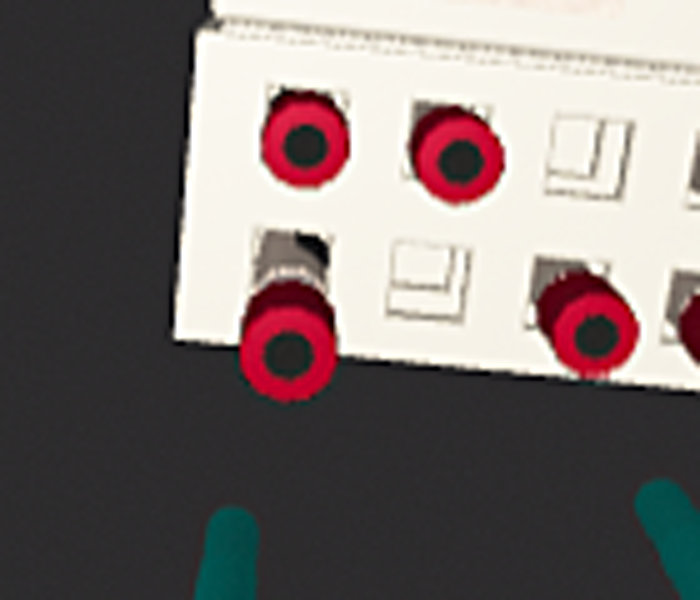

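The long tube's clear body and tall cap show at (278,201), in the far-right rack hole. The glass centre is near (104,242). I'll compute the offsets to each.

```bash
python3 - <<'E'
from h import *
np.set_printoptions(precision=4,suppress=True)
w=load('w7'); print('cap',px_z(w,220+289.5/5,130+355/5,.136),'glass',px_z(w,104,242,.105))
print('foot',px_z(w,143,157,.005),px_z(w,200,210,.005))
E
```

```text
cap [ 0.5445 -0.0887  0.136 ] glass [ 0.5854 -0.2913  0.105 ]
foot [ 0.5042 -0.273   0.005 ] [ 0.5871 -0.2075  0.005 ]
```

```bash
python3 -m jog '{"travel":[[0,-0.001,-0.02],[0.001,-0.0015,-0.05],[0.001,-0.0015,-0.085],[0.001,-0.0015,-0.115],[0.001,-0.0015,-0.14],[0.001,-0.0015,-0.152],[0.001,-0.0015,-0.157],[0.001,-0.0015,-0.158],[0.001,-0.0015,-0.158]],"delta_rot":[[0,0,0],[0,0,0],[0,0,0],[0,0,0],[0,0,0],[0,0,0],[0,0,0],[0,0,0],[0,0,0]],"gripper":[1,1,1,1,1,1,1,1,1]}'
python3 - <<'E'
from h import *
snap('side','s8'); w=snap('wrist','w8'); print(sense()['eef_pos']); crop('s8',230,130,330,260,5,'c_s8')
E
```

```text
t: 17.98
eef_pos: [0.5447, -0.0887, 0.1057]
ee_rot: [0.03, 0.706, -0.031, 0.707]
wrist_force: [0.7, 0.4, 1.1]
finger_gap: 0.999
[ 0.54463715 -0.08878216  0.10570509]
```

View pics/c_s8.png

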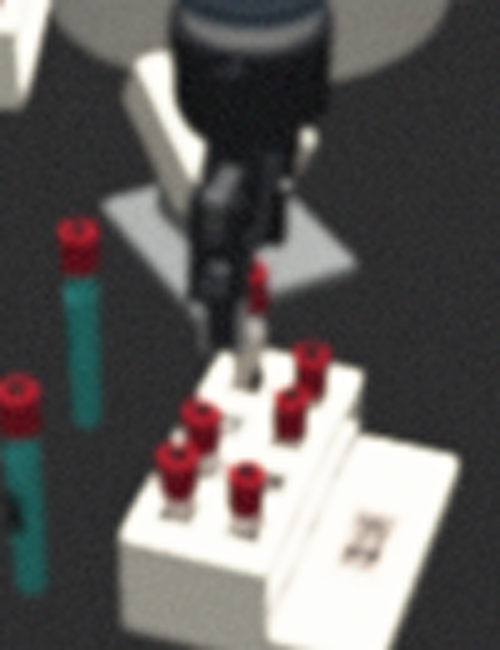

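View pics/w8.png

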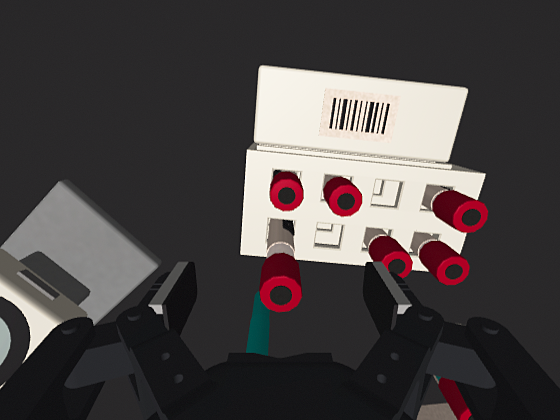

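The cap, at (280,290) in the wrist view, is centred between the pads. I'll close and lift straight up.

```bash
python3 -m jog '{"travel":[[0,0,0],[0,0,0],[0,0,0],[0,0,0],[0,0,0],[0,0,0],[0,0,0],[0,0,0]],"delta_rot":[[0,0,0],[0,0,0],[0,0,0],[0,0,0],[0,0,0],[0,0,0],[0,0,0],[0,0,0]],"gripper":[0.05,0.05,0.05,0.05,0.05,0.05,0.05,0.05]}' 40
python3 -m jog '{"travel":[[0,0,0.005],[0,0,0.018],[0,0,0.04],[0,0,0.065],[0,0,0.09],[0,0,0.115],[0,0,0.135],[0,0,0.15],[0,0,0.158],[0,0,0.16]],"delta_rot":[[0,0,0],[0,0,0],[0,0,0],[0,0,0],[0,0,0],[0,0,0],[0,0,0],[0,0,0],[0,0,0],[0,0,0]],"gripper":[0.05,0.05,0.05,0.05,0.05,0.05,0.05,0.05,0.05,0.05]}'
python3 - <<'E'
from h import *
snap('side','s9'); w=snap('wrist','w9'); print(sense()['eef_pos']); crop('s9',230,80,330,260,4,'c_s9')
E
```

```text
t: 19.08
eef_pos: [0.544, -0.0887, 0.1049]
ee_rot: [0.03, 0.706, -0.03, 0.707]
wrist_force: [0.5, -0.3, 1.7]
finger_gap: 0.218
t: 20.32
eef_pos: [0.5438, -0.0887, 0.2649]
ee_rot: [0.03, 0.706, -0.031, 0.706]
wrist_force: [0.1, -0.8, -0.4]
finger_gap: 0.222
[ 0.54353998 -0.08870988  0.26426825]
```

View pics/c_s9.png

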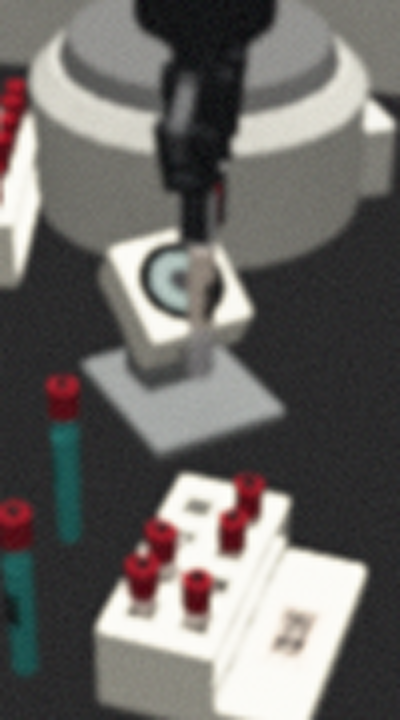

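View pics/w9.png

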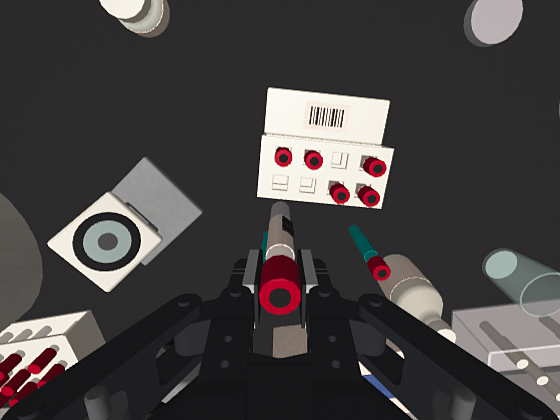

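```bash
python3 -m jog '{"travel":[[0,-0.004,0.01],[-0.002,-0.015,0.025],[-0.004,-0.03,0.035],[-0.007,-0.05,0.04],[-0.01,-0.07,0.04],[-0.013,-0.09,0.035],[-0.016,-0.105,0.028],[-0.018,-0.115,0.02],[-0.019,-0.12,0.015],[-0.019,-0.1215,0.013]],"delta_rot":[[-1,-0.7,0],[-3,-2.3,0],[-6,-4.5,0],[-9.5,-7.2,0],[-13,-9.9,0],[-16.5,-12.5,0],[-19.5,-14.8,0],[-22,-16.7,0],[-23.5,-17.8,0],[-23.9,-18.1,0]],"gripper":[0.05,0.05,0.05,0.05,0.05,0.05,0.05,0.05,0.05,0.05]}'
python3 -m jog '{"travel":[[0,0,0],[0,0,0],[0,0,0],[0,0,0]],"delta_rot":[[0,0,0],[0,0,0],[0,0,0],[0,0,0]],"gripper":[0.05,0.05,0.05,0.05]}'
python3 - <<'E'
from h import *
from scipy.spatial.transform import Rotation as R
np.set_printoptions(precision=4,suppress=True)
snap('side','s10'); w=snap('wrist','w10');snap('top','t10'); s=sense(); print(s['t'],s['eef_pos'],R.from_quat(s['ee_rot']).as_matrix()[:,0],s['q']); crop('s10',230,80,330,200,6,'c_s10')
n=np.array([-.3025,.3985,.866]); S=load('s10')
f0=s['eef_pos']-.099*n
print('foot',f0,(proj(S,f0)-[230,80])*6,proj(w,f0),'glass',(proj(S,[.585,-.2895,.105])-[230,80])*6,proj(w,[.585,-.2895,.105]))
E
```

```text
t: 21.68
eef_pos: [0.524, -0.2101, 0.2772]
ee_rot: [-0.112, 0.566, -0.17, 0.799]
wrist_force: [0.2, -0.5, -0.2]
finger_gap: 0.217
t: 22.18
eef_pos: [0.5251, -0.2102, 0.278]
ee_rot: [-0.111, 0.566, -0.17, 0.799]
wrist_force: [0.1, -0.5, -0.0]
finger_gap: 0.22
22.325 [ 0.5249 -0.2102  0.2778] [ 0.3017 -0.3983 -0.8662] [ 0.8638 -0.0034 -0.7558  2.0533  0.5344  0.789   1.2683]
foot [ 0.5549 -0.2496  0.1921] [327.836  307.0337] [281.023  208.2251] glass [273.8141 419.1409] [280.7668 182.5828]
```

View pics/c_s10.png

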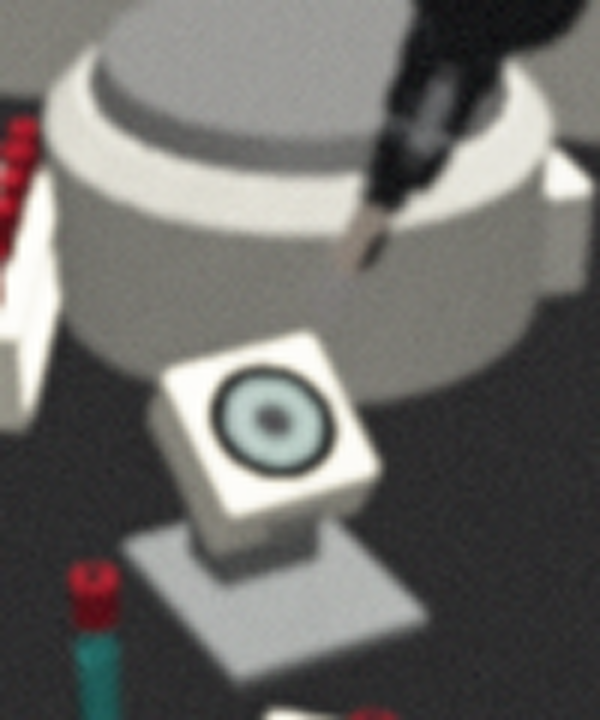

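View pics/w10.png

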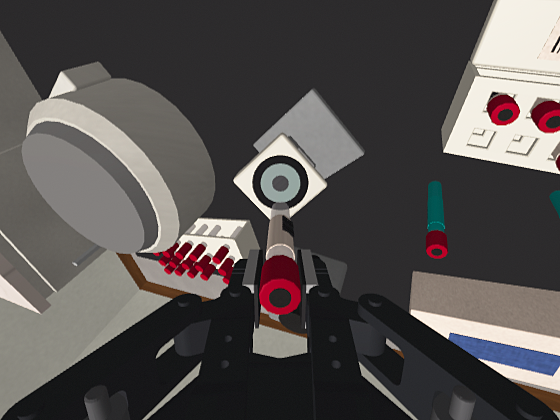

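View pics/t10.png

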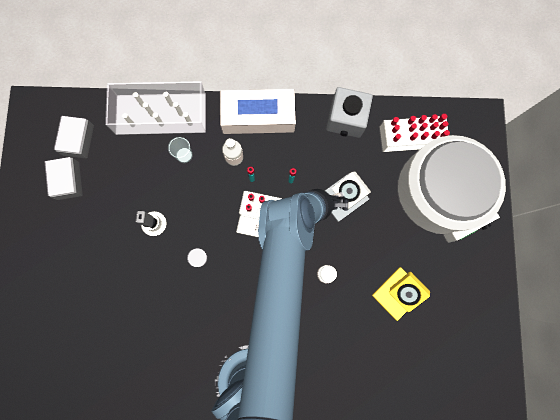

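```bash
python3 - <<'E'
from h import *
crop('w10',230,140,330,310,4,'c_w10')
n=np.array([-.3025,.3985,.866]);w=load('w10');g=np.array([.585,-.2895,.105])
print([((proj(w,g+n*h)-[230,140])*4).round(1) for h in (0,.1,.15,.23)])
E
```

```text
[array([203.1, 170.3]), array([204.7, 271.1]), array([206.1, 356.3]), array([210.5, 621.7])]
```

View pics/c_w10.png

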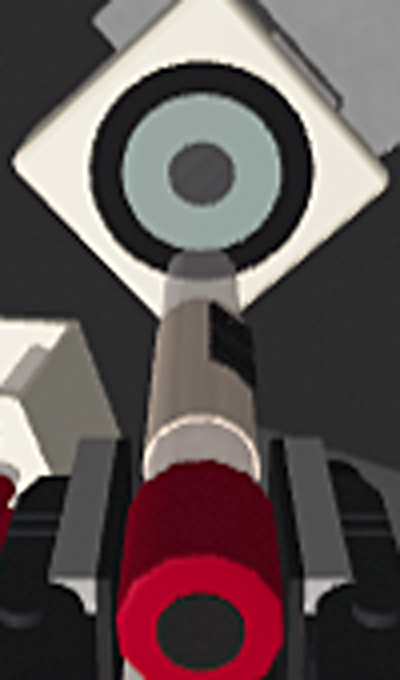

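```bash
python3 -m jog '{"travel":[[0.002,-0.003,-0.006],[0.005,-0.008,-0.017],[0.009,-0.013,-0.028],[0.013,-0.018,-0.039],[0.0155,-0.022,-0.047],[0.017,-0.0235,-0.051],[0.017,-0.024,-0.052],[0.017,-0.024,-0.052],[0.017,-0.024,-0.052],[0.017,-0.024,-0.052]],"delta_rot":[[0,0,0],[0,0,0],[0,0,0],[0,0,0],[0,0,0],[0,0,0],[0,0,0],[0,0,0],[0,0,0],[0,0,0]],"gripper":[0.05,0.05,0.05,0.05,0.05,0.05,0.05,0.05,0.05,0.05]}'
python3 - <<'E'
from h import *
from scipy.spatial.transform import Rotation as R
np.set_printoptions(precision=4,suppress=True)
S=snap('side','s11'); w=snap('wrist','w11'); s=sense(); X=R.from_quat(s['ee_rot']).as_matrix()[:,0]; print(s['t'],s['eef_pos'],X,abs(s['joint_velocities']).max()); crop('s11',230,80,330,200,6,'c_s11'); crop('w11',230,140,330,310,4,'c_w11')
n=-X
f0=s['eef_pos']-.099*n;g=np.array([.584,-.2892,.105])
print('foot-glass along n', (f0-g)@n, 'lateral',(f0-g)-((f0-g)@n)*n)
print('foot',f0,(proj(S,f0)-[230,80])*6,'cap',(proj(S,f0+n*.13)-[230,80])*6)
E
```

```text
t: 23.58
eef_pos: [0.542, -0.2342, 0.2262]
ee_rot: [-0.112, 0.566, -0.171, 0.799]
wrist_force: [0.3, -0.4, -0.3]
finger_gap: 0.217
23.675 [ 0.542  -0.2341  0.2261] [ 0.3021 -0.3986 -0.8659] 0.00319286371418868
foot-glass along n 0.04048368877759626 lateral [ 0.0001 -0.0005  0.0003]
foot [ 0.5719 -0.2736  0.1403] [296.6802 375.5546] cap [373.8843 217.5908]
```

View pics/c_s11.png

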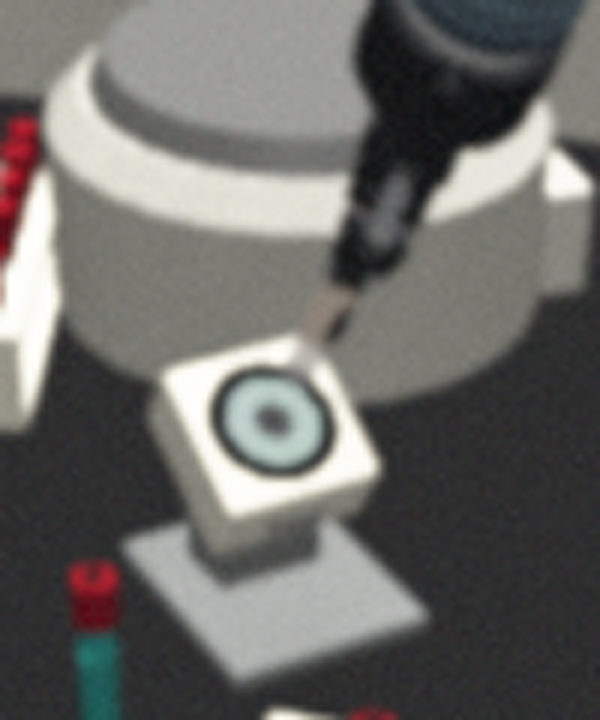

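View pics/c_w11.png

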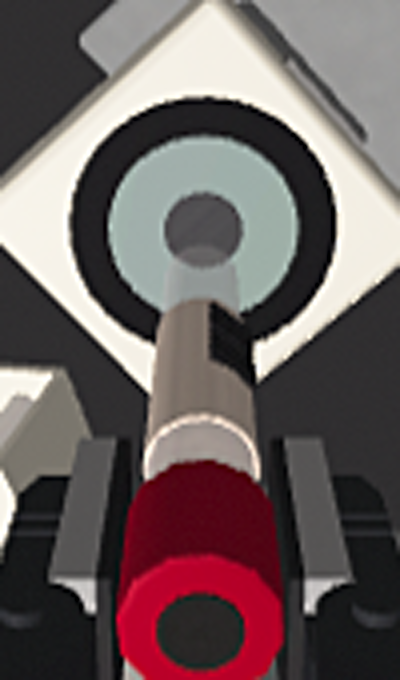

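View pics/s11.png

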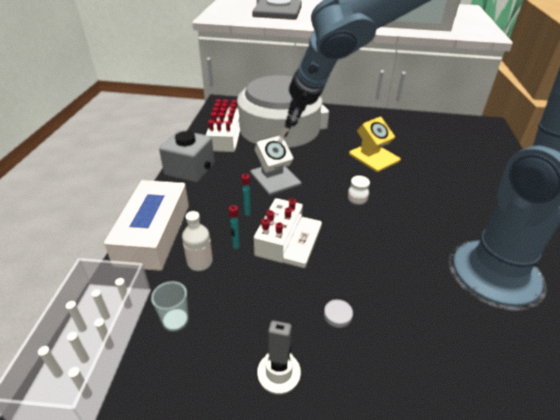

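```bash
python3 -m jog '{"travel":[[0,0,0],[0,0,0],[0,0,0],[0,0,0],[0,0,0],[0,0,0],[0,0,0],[0,0,0]],"delta_rot":[[0,0,0],[0,0,0],[0,0,0],[0,0,0],[0,0,0],[0,0,0],[0,0,0],[0,0,0]],"gripper":[0.05,0.05,0.05,0.05,0.05,0.05,0.05,0.05]}'
python3 -c "
from bench import close_job; print(close_job())"
```

```text
t: 24.68
eef_pos: [0.5419, -0.2342, 0.2258]
ee_rot: [-0.111, 0.566, -0.17, 0.799]
wrist_force: [-0.2, 0.3, -1.3]
finger_gap: 0.217
the job is handed in; nothing more can be done
None
```

The job is done and handed in at about 25 s of the 50 s allowed; no verdict was reported.

- **Scanner:** I lifted it from its cup and held it upright with its nose about 5 cm above the label, still for over a second. I then put it back, and the side view shows it standing in the cup just as before.
- **Long tube:** I drew the clear tube out of the rack's far-right hole by its cap. I am holding it still in front of the white reader, with the foot 40 mm off the glass and less than 1 mm off its middle. The tube axis is along the glass's measured normal. These figures come from the arm's pose and my measured glass position.
- **Other things:** The last pictures show the other tubes in their holes and the bystanders and turquoise tubes where they were. Wrist force stayed around 2 N or less in every reading.

**Check that disagreed:** The wrist camera showed both the held scanner and the held tube about 2 mm off where the arm pose put them. That may be camera calibration or up to about 1° of lean in the grip. I corrected about 2 mm at the label and 1 mm at the reader.

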